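# Check a bottle against the telescoping height gauge

## Robot

A 6-joint arm with a two-finger parallel gripper is mounted at the origin on the work surface; the furniture and walls round the work are solid. World frame = base frame: x ahead of the robot, y to its left, z up, the work surface at z = 0. Lengths are in m, angles in degrees, forces in N, time in s.
With the tool pointing down it reaches from about 0.375 to 0.9 m from the base axis. Payload 3.1 kg.
Tool frame: the origin (TCP) lies on the centre line of the jaws, within the pads' length; the fingertips stand 17 mm ahead of it and the grasp point (between the pads) lies 2 mm behind it; z points along the fingers, y is the line along which they close (so a half turn about z gives the same grasp; the last joint's range is limited). The gripper opens to 87 mm and grips with 3 to 60 N. Pads are 19 mm wide; open, the fingers measure 117 mm over their backs; the gripper's body (75 mm by 190 mm) begins 51 mm behind the grasp point.
Start: joints at [63.111, 30.224, 82.088, -0, 67.689, -10.227], TCP at [0.179, 0.599, 0.24] pointing down, gripper open.
Joint ranges: [-176.69, 176.69], [-43.24, 126.21], [12.49, 139.97], [-82, 262], [0, 151.66], [-163.58, 163.58]. Speed limits (degrees/s): [159.86, 159.86, 180, 180, 180, 180].

## Interface

Orientations are given as a 3x3 rotation matrix whose columns are the frame's x, y, z axes.
In Python, from rig import bot, imaging, finder gives the robot as it stands. The module is installed in compiled form; this text tells all that it offers.
- The arm moves only by the tool play_rows, never from a script. Its argument "motion" is a list that holds one entry, the list of rows, each a list of 6 numbers: the shift along the tool's x, y, z in a scale on which 1.0 is 0.75 m, then the turn, a rotation vector about the tool's x, y, z in shares of pi rad (1.0 is pi rad). In form: [[[dx, dy, dz, wx, wy, wz], ...]]. A call has 1 to 8 rows; each row is the pose to reach, as a shift and turn from the pose commanded when the call began, along the tool's axes at that moment; what a row does not reach only later rows make up. A row lasts 1/12 s, in which the tool goes at most 41.7 mm and 7.16 degrees, less where a joint would pass 70% of its speed; a pose out of reach is approached as far as the arm can. A shift or turn number past 1, either way, is cut back to 1. A call with a gripper value outside its range is refused whole. "fingers" is the finger opening in m, from 0 to 0.087, set as the call begins (left out, the last holds). The fingers move at their own pace and stop on an object; the grip force is fixed at half the most. Time passes only in rows, so rows that repeat a pose let the fingers close. It gives the time, the measured TCP pose, the force, the opening and the grip force at its end, in the units of the state.
- bot.read_state(): the state, without advancing time (a new reading comes with each control period).
- imaging.capture(name): name is "side" or "top"; returns a dict with "frame" (384x512x3 uint8, red, green, blue), "camera_matrix" (3x3 intrinsics, pixels), "k1" (the pictures are not rectified: a ray, as slopes to the right and down, at radius r is drawn at 1 + k1 r^2 times it, then the intrinsics apply), "R" (3x3) and "t" (3): a world point X has camera coordinates R X + t. Camera axes: x right, y down, z forward; pixel columns grow to the right and rows downward; lengths in m; the calibration is good to about 2 mm. A picture is of the moment at which its call begins. There is no depth.
- bot.hand_in(): hands the job in; it is judged then, once.
Trained networks look in the newest picture that a camera, given by its name, has taken for a name from the list of things; names that differ only in an ending like _2 or _b are one class to them, and where a whole thing is asked for, a point or a joint stands for the part that bears it (a point fixed in the world has none). Each returns a list of dicts, best first, with "confidence" (0 to 1); they miss things now and then, are a little off and sometimes report something else, mostly with a low value. They report only what shows in the picture. A call takes as long as a camera call. They do not tell look-alikes from the thing itself.
- finder.recognise(camera, name): "at" ([x, y, z] in m, in world coordinates, good to about 4 mm: the middle of the surface that is visible of it).
- finder.outline_of(camera, name): "pixels" (384x512 bool, what is visible of it).
The state is a dict: "time_s": time; "joint_positions": joint angles; "qvel": joint speeds; "tau": joint torques, N m; "position": TCP position; "tcp_rot": TCP orientation; "force": force on the tool from outside, world axes, zero at the start; "moment": the same for the moment, N m; "opening": opening from 0.0 (shut) to 1.0 (fully open); "grasp_force": force on a finger pad.
Only numpy, scipy, OpenCV 4.12 (cv2) and the standard library are available. Lean on these libraries where they do the work, as an engineer would, in place of code of your own. Each camera call takes 0.05 s, during which the arm holds its last target. There are 200 camera calls.

## Task

Check the height of the bottle that stands on the gauge's round wooden rest: push the gauge's release button all the way in, take the gauge by its wooden grip and pull the telescoping column up past its first stop to its second and last stop. Then, still up there, swing the pointer round until it lies across the middle of that bottle's mouth. Finish while still holding the grip, with the column fully extended (it sinks back if let go); do not knock the bottle or shift anything else.

Things in the scene. Friction and masses are not known exactly. Their poses are not given: they have to be found in the camera images.
- gauge: Height gauge, screwed down: steel foot 255 x 120 x 10 mm with a column (fixed sleeve 39 mm thick, to z = 114 mm) and a round wooden rest 120 mm across, top at z = 14 mm. Origin on the table under the column's axis; +x points to the rest's centre, 140 mm away; z up. The dark latch housing (44 x 30 mm, top z = 130 mm) is 23 to 68 mm from the axis, 2.1 rad clockwise of +x.
- button_top (a point): Centre of the top of the release button, a round upright steel button 21 mm across on the latch housing, 48 mm from the column's axis, its top about 140 mm above the table when out. Press straight down.
- gauge_button (a joint): Travel of the release button, m: 0 out, 0.008 fully in. Moves under about 3.5 N and stays where it is pushed. Out, it bolts the column down; the bolt lets go when it is at least 0.0065 in.
- gauge_head: Head on the column: pointer (steel bar 7 mm wide, 5 mm thick) and the grip above it. Origin on the column's axis, on the head's underside (z = 129 mm when down); +x along the pointer, z up. Swivels with light friction; its +x starts 0.7 to 1.4 rad anticlockwise of the gauge's +x, range -0.5 to 1.6. At the first stop the pointer is below the bottle's mouth, at the second about 14 mm above it.
- head_grip (a point): Middle of the wooden grip, an upright block 24 mm along the head's x, 22 mm along its y, 38 mm high, 30 mm above the head's origin (z = 159 mm with the column down) on the column's axis; the block's underside is 21 mm below this point. Grip it across the head's y, from above.
- pointer_tip (a point): Point of the pointer, 166 mm from the column's axis along the head's +x.
- gauge_rod (a joint): Extension of the thin inner tube, m: 0 in, 0.05 at its stop. Comes out first (the first stop); pull of about 2 to 3.5 N; sprung back.
- gauge_mid (a joint): Extension of the wider outer tube, m: 0 in, 0.05 at its stop. Comes out after the inner one; pull of about 6 to 8 N; sprung back. Both at 0.05, the column is at its second stop, 100 mm up.
- pot: The bottle to be checked, loose on the round rest: ribbed cone-shaped bottle 106 mm across at the foot, narrow neck, 204 mm high. Origin at the centre of its underside, z up.
- pot_mouth (a point): Centre of that bottle's mouth, 204 mm above its underside, about 218 mm above the table.
- bottle_01: Bystander: bottle like the one on the rest, 107 mm across, 210 mm high; leave alone. Origin under its centre.
- bottle_02: Bystander: bottle, 110 mm across, 220 mm high; leave alone. Origin under its centre.
- tall_bottle_2: Bystander: tall bottle, 133 mm across, 340 mm high; leave alone. Origin under its centre.
- calliper: Bystander: flat calliper 68 x 150 x 6 mm lying on the table; leave alone. Origin under its centre.
- rib: Bystander: flat wooden potter's rib 65 x 110 x 6 mm on the table; leave alone. Origin under its centre.
- loop_tool: Bystander: loop trimming tool 30 x 170 x 13 mm on the table; leave alone. Origin under its centre.
There are look-alikes about, which are no part of the job. Leave any blue look-alike of the pot alone.

How it is judged:
By the outcome, as a careful person would: the job done as asked, in the order asked, and still so for the second after the job is handed in, while the arm keeps its last pose, push and grip.
It also fails if it takes over 42 s, if anything falls off the work surface, if the arm or the gripper's body presses on something with over 40 N, if the wrist force passes 120 N, or if a joint passes its speed limit or range.

## Working session

There is one attempt and no reset: what is moved stays moved. The work goes in short steps, Python scripts to look and compute and a tool call to move; the robot and the scene stay as the last step left them, time stands still between calls to the robot, and variables do not carry over. Pictures are saved under pics/ and viewed, at most 10 in all, crops included, and the job is handed in when it is done.

Besides the shell and the picture viewer there is one more tool, called after "Request:" by a JSON object that holds its "name" and its "arguments", one argument or row to a line. play_rows: Moves the arm, as the interface text tells. Its arguments: {"type":"object","properties":{"motion":{"type":"array"},"fingers":{"type":"number"}},"required":["motion"]}

```bash
mkdir -p pics; cat > h.py <<'E'
import numpy as np,cv2
from rig import bot,imaging,finder
def cap(n,save=None):
    c=imaging.capture(n)
    if save: cv2.imwrite('pics/'+save,cv2.cvtColor(c['frame'],cv2.COLOR_RGB2BGR))
    return c
def proj(c,X):
    p=np.atleast_2d(X)@np.array(c['R']).T+c['t'];s=p[:,:2]/p[:,2:]
    s=s*(1+c['k1']*(s**2).sum(1,keepdims=True));K=np.array(c['camera_matrix'])
    return s@K[:2,:2].T+K[:2,2]
def onz(c,uv,z):
    K=np.array(c['camera_matrix']);d=np.linalg.solve(K[:2,:2],np.array(uv)-K[:2,2]);s=d.copy()
    for _ in range(20): s=d/(1+c['k1']*(s@s))
    R=np.array(c['R']);o=-R.T@c['t'];v=R.T@np.array([*s,1]);return o+v*(z-o[2])/v[2]
E
python3 - <<'E'
from h import *
np.set_printoptions(precision=4,suppress=True)
for n in('top','side'):
    c=cap(n,n+'0.png');print(n,'cam',-np.array(c['R']).T@c['t'])
    for o in('gauge','button_top','head_grip','pointer_tip','pot_mouth','pot','gauge_head'):
        for r in finder.recognise(n,o)[:4]: print(o,round(r['confidence'],2),np.array(r['at']),proj(c,r['at'])[0].round())
a=cv2.imread('pics/top0.png');b=cv2.imread('pics/side0.png')
s=bot.read_state();print(s['position'],s['tcp_rot'],s['time_s'])
E
```

```text
top cam [ 0.2824 -0.0444  1.339 ]
gauge 0.78 [0.4677 0.0721 0.013 ] [230. 165.]
gauge 0.32 [ 0.3161 -0.2593  0.006 ] [326. 208.]
button_top 0.31 [ 0.4088 -0.3446  0.0155] [351. 181.]
head_grip 0.5 [0.5089 0.1009 0.1341] [218. 147.]
head_grip 0.21 [ 0.473  -0.4393  0.1536] [390. 156.]
pointer_tip 0.73 [ 0.3179 -0.261   0.0066] [327. 208.]
pointer_tip 0.64 [0.5081 0.1028 0.1401] [217. 147.]
pot_mouth 0.78 [ 0.449  -0.0277  0.1164] [259. 166.]
pot_mouth 0.76 [0.3139 0.1136 0.1032] [215. 208.]
pot 0.77 [ 0.4494 -0.0336  0.1211] [261. 165.]
pot 0.55 [0.3104 0.1154 0.1044] [214. 210.]
gauge_head 0.72 [0.5107 0.0977 0.136 ] [219. 146.]
gauge_head 0.36 [0.4847 0.1023 0.1409] [217. 154.]
side cam [-0.1392 -0.9429  0.7949]
gauge 0.87 [0.4493 0.0963 0.0166] [261. 194.]
head_grip 0.51 [0.4744 0.104  0.1402] [266. 163.]
pointer_tip 0.69 [0.4731 0.1044 0.1397] [266. 163.]
pointer_tip 0.66 [ 0.4446 -0.0552  0.0935] [282. 197.]
pot_mouth 0.9 [ 0.4421 -0.059   0.0998] [282. 196.]
pot_mouth 0.71 [0.3034 0.1002 0.0793] [224. 189.]
pot 0.89 [ 0.4443 -0.0548  0.0902] [281. 198.]
pot 0.85 [0.3014 0.1022 0.0855] [223. 187.]
pot 0.21 [ 0.4497 -0.3591  0.0111] [338. 272.]
[0.1791 0.5988 0.2396] [[-0.958   0.2867  0.    ]
 [ 0.2867  0.958   0.    ]
 [-0.      0.     -1.    ]] 0.8
```

View pics/top0.png

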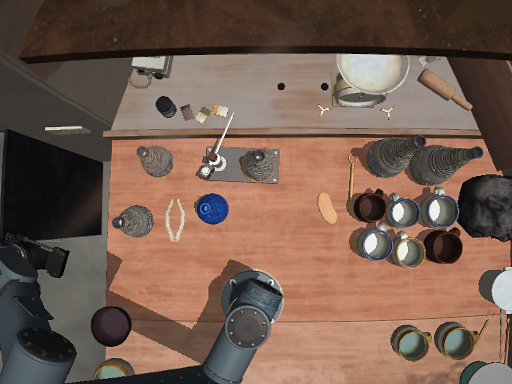

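View pics/side0.png

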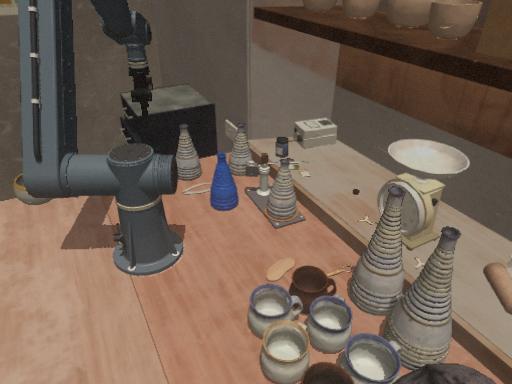

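Candidates in the top picture: the grey bottle on the rest (261,165), the blue look-alike (212,208), and grey bystanders at (155,160), (133,220) and the tall ones at right (395,155) and (445,165). I choose (261,165), since it stands on the gauge's foot. The gauge column is at about (215,160), with the pointer running to (232,113). Next is a close crop.

```bash
python3 - <<'E'
from h import *
a=cv2.imread('pics/top0.png')[105:190,190:290];b=cv2.imread('pics/side0.png')[135:235,225:325]
a=cv2.resize(a,(706,600),interpolation=cv2.INTER_CUBIC)
cv2.imwrite('pics/ca.png',a)
cv2.imwrite('pics/cb.png',cv2.resize(b,(600,600),interpolation=cv2.INTER_CUBIC))
E
```

```text
(no output)
```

View pics/ca.png

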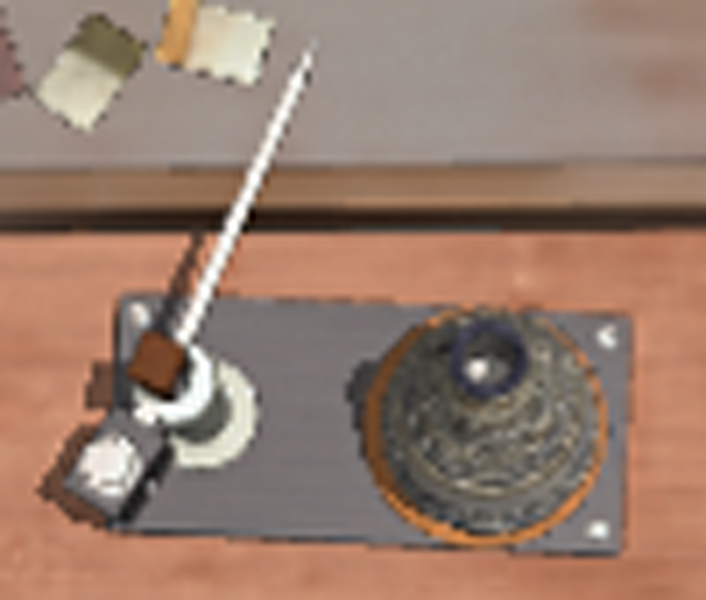

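View pics/cb.png

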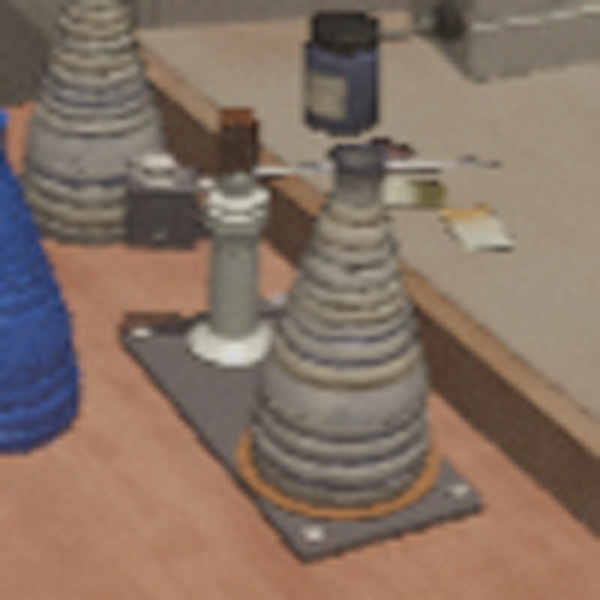

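The choice holds: the grey bottle on the orange-rimmed rest (mouth near top pixel 259,155). The grip is at (212,156), the button at (205,170) and the pointer tip at (234,111). I'll fit the pose of the gauge from these points in both views.

```bash
cat > fit.py <<'E'
from h import *
from scipy.optimize import least_squares
np.set_printoptions(precision=4,suppress=True)
T=cap('top');S=cap('side')
t=lambda x,y:((x+.5)/7.06-.5+190,(y+.5)/7.06-.5+105)
s=lambda x,y:((x+.5)/6-.5+225,(y+.5)/6-.5+135)
def pts(p):
    x,y,th,al,off,mx,my=p
    g=lambda r,a,z:[x+r*np.cos(th+a),y+r*np.sin(th+a),z]
    f=lambda a,b:[x+a*np.cos(th)-b*np.sin(th),y+a*np.sin(th)+b*np.cos(th),.01]
    return dict(grip=g(0,0,.178),but=g(.048,-2.1,.140),tip=g(.166,al,.1315),c1=f(off+.255,.06),c2=f(off+.255,-.06),c0=f(off,.06),mouth=[mx,my,.218])
obs=[(T,'grip',t(158,355)),(T,'but',t(108,461)),(T,'tip',t(310,45)),(T,'c1',t(632,315)),(T,'c2',t(620,552)),(T,'c0',t(120,293)),(T,'mouth',t(490,358)),
(S,'grip',s(238,115)),(S,'but',s(157,158)),(S,'tip',s(497,163)),(S,'c1',s(482,503)),(S,'c2',s(305,562)),(S,'mouth',s(358,150))]
def res(p):
    P=pts(p);return np.concatenate([proj(c,P[k])[0]-o for c,k,o in obs])
if __name__=='__main__':
    r=least_squares(res,[.46,.1,-1.57,1.1,-.05,.45,-.03],loss='soft_l1')
    print(r.x,'theta deg',np.degrees(r.x[2:4]));
    for (c,k,o),e in zip(obs,res(r.x).reshape(-1,2)): print(k,e)
    for k,v in pts(r.x).items(): print(k,np.array(v))
    x,y,th=r.x[:3];print('rest',x+.14*np.cos(th),y+.14*np.sin(th),'mouth dir',np.degrees(np.arctan2(r.x[6]-y,r.x[5]-x)))
    for z in(.3,.45,.6):print('shelf',onz(T,(230,56),z))
E
python3 fit.py
```

```text
[ 0.4722  0.1147 -1.6249  1.2387 -0.045   0.4654 -0.0296] theta deg [-93.0986  70.9696]
grip [-0.2355  1.0288]
but [0.0311 0.6521]
tip [ 0.0462 -0.2819]
c1 [0.2723 0.2076]
c2 [0.38   0.9534]
c0 [-0.0623  0.0165]
mouth [-0.1175  0.3103]
grip [ 0.088  -1.5189]
but [0.3043 0.0397]
tip [ 1.1681 -0.2401]
c1 [ 1.     -1.0396]
c2 [-0.15   -1.8693]
mouth [ 0.3719 -0.1313]
grip [0.4722 0.1147 0.178 ]
but [0.4321 0.1411 0.14  ]
tip [0.626  0.0522 0.1315]
c1 [ 0.5208 -0.0982  0.01  ]
c2 [ 0.4009 -0.0918  0.01  ]
c0 [0.5345 0.1564 0.01  ]
mouth [ 0.4654 -0.0296  0.218 ]
rest 0.46463587364849396 -0.02508564862593965 mouth dir -92.68881962899819
shelf [0.7375 0.0495 0.3   ]
shelf [0.6718 0.0359 0.45  ]
shelf [0.6061 0.0224 0.6   ]
```

```bash
cat > go.py <<'E'
# usage: go.py x y z yawdeg(tool y direction): shift in tool axes and turn
from h import *
import sys
def go(P,yaw,s):
    R=np.array(s['tcp_rot']);d=R.T@(np.array(P)-s['position'])
    cur=np.degrees(np.arctan2(R[1,1],R[0,1]));w=(yaw-cur+180)%360-180
    print('shift mm',(d*1000).round(1),'wz',round(-w,2),'cur yaw',round(cur,2))
if __name__=='__main__':
    a=list(map(float,sys.argv[1:]));s=bot.read_state();go(a[:3],a[3],s);print(s['time_s'],s['position'],s['joint_positions'],s['force'])
E
python3 go.py .432 .141 .35 67.9; python3 - <<'E'
from fit import *
for uv in((142,152),(118,222),(212,200)): print(onz(T,uv,.213))
for uv in((183,127),(239,127),(221,155)): print(onz(S,uv,.213))
E
```

```text
shift mm [-373.5 -366.  -110.4] wz 5.44 cur yaw 73.34
0.9 [0.17914027 0.59874593 0.23957863] [ 6.31128394e+01  3.02206106e+01  8.20878498e+01 -2.64334683e-04
  6.76906197e+01 -1.02270703e+01] [-0.12128965  0.2245739  -0.18028279]
[0.4808 0.3214 0.213 ]
[0.2709 0.3917 0.213 ]
[0.3359 0.1083 0.213 ]
[0.2655 0.3863 0.213 ]
[0.4567 0.2874 0.213 ]
[0.2993 0.1041 0.213 ]
```

The manual's scale: shifts go in shares of 0.75 m and turns go in shares of pi rad. Converting my numbers, -0.145 m / 0.75 = -0.1933, -0.12 m / 0.75 = -0.16, 5.44 degrees / 180 = 0.0302.

Request:
{"name": "play_rows", "arguments": {
  "motion": [
    [[0, 0, -0.0533, 0, 0, 0], [0, 0, -0.1067, 0, 0, 0], [-0.0267, -0.0267, -0.1467, 0, 0, 0.0056], [-0.06, -0.0587, -0.1467, 0, 0, 0.0111], [-0.0933, -0.092, -0.1467, 0, 0, 0.0167], [-0.1267, -0.124, -0.1467, 0, 0, 0.0222], [-0.16, -0.1573, -0.1467, 0, 0, 0.0302], [-0.1933, -0.1893, -0.1467, 0, 0, 0.0302]]
  ],
  "fingers": 0
}}

```text
time_s: 1.67
position: [0.2776, 0.4196, 0.3498]
tcp_rot: [[-0.926, 0.377, 0.0], [0.377, 0.926, 0.0], [-0.0, 0.0, -1.0]]
force: [0.5, -0.2, 0.7]
opening: 0.482
grasp_force: 0.0
```

```bash
python3 go.py .432 .141 .30 67.9
```

```text
shift mm [-247.9 -200.    49.8] wz -0.02 cur yaw 67.88
1.6667 [0.2776468  0.41955414 0.34978271] [ 4.37635399e+01  1.36904262e+01  9.05990176e+01 -8.51853020e-03
  7.56845349e+01 -2.41158355e+01] [ 0.47925426 -0.21512122  0.67922614]
```

Converted, -0.23 m / 0.75 = -0.3067, -0.145 m / 0.75 = -0.1933.

Request:
{"name": "play_rows", "arguments": {
  "motion": [
    [[-0.0333, -0.0267, 0, 0, 0, 0], [-0.0733, -0.0587, 0, 0, 0, 0], [-0.1133, -0.0907, 0, 0, 0, 0], [-0.1533, -0.1227, 0, 0, 0, 0], [-0.1933, -0.1547, 0, 0, 0, 0], [-0.2333, -0.1867, 0, 0, 0, 0], [-0.2733, -0.22, 0, 0, 0, 0], [-0.3067, -0.2467, 0, 0, 0, 0]]
  ]
}}

```text
time_s: 2.33
position: [0.4217, 0.1609, 0.3499]
tcp_rot: [[-0.926, 0.377, 0.001], [0.377, 0.926, -0.0], [-0.001, 0.0, -1.0]]
force: [0.3, 1.4, 0.6]
opening: 0.008
grasp_force: 0.0
```

```bash
python3 go.py .432 .141 .19 67.9
```

```text
shift mm [-16.8 -14.5 159.9] wz -0.06 cur yaw 67.84
2.3333 [0.42173224 0.16086015 0.34988186] [ 6.66307125e+00  8.95773255e+00  9.68826262e+01 -3.30845244e-02
  7.40976070e+01 -6.11708444e+01] [0.31752321 1.3523313  0.62167583]
```

Request:
{"name": "play_rows", "arguments": {
  "motion": [
    [[-0.0227, -0.0193, 0.0267, 0, 0, 0], [-0.0227, -0.0193, 0.0733, 0, 0, 0], [-0.0227, -0.0193, 0.12, 0, 0, 0], [-0.0227, -0.0193, 0.1667, 0, 0, 0], [-0.0227, -0.0193, 0.2067, 0, 0, 0], [-0.0227, -0.0193, 0.2267, 0, 0, 0], [-0.0227, -0.0193, 0.2333, 0, 0, 0]]
  ]
}}

```text
time_s: 2.92
position: [0.4294, 0.1431, 0.1721]
tcp_rot: [[-0.926, 0.377, -0.006], [0.377, 0.926, -0.0], [0.005, -0.003, -1.0]]
force: [-0.2, 0.6, 0.0]
opening: 0.007
grasp_force: 0.0
```

```bash
python3 go.py .432 .141 .149 67.9;python3 - <<'E'
from h import *
t=cap('top')['frame'];c=cap('side');f=c['frame']
s=bot.read_state();R=np.array(s['tcp_rot'])
print('tip px',proj(c,np.array(s['position'])+.017*R[:,2]), 'button px',proj(c,[.432,.141,.14]))
a=cv2.resize(t[120:200,180:280],(500,400),interpolation=3)
b=cv2.resize(f[120:200,220:280],(300,400),interpolation=3)
cv2.imwrite('pics/p1.png',np.hstack([a,b])[:,:,::-1])
E
```

```text
shift mm [-3.3 -0.9 23.1] wz -0.02 cur yaw 67.88
2.9167 [0.42938709 0.14307854 0.17212229] [ 4.23174663e+00  2.35700067e+01  1.09977719e+02  9.97122199e-04
  4.67786296e+01 -6.36458452e+01] [-0.17364436  0.61889898  0.03103134]
tip px [[250.46784091 156.64948467]] button px [[251.03916666 160.98159028]]
```

View pics/p1.png

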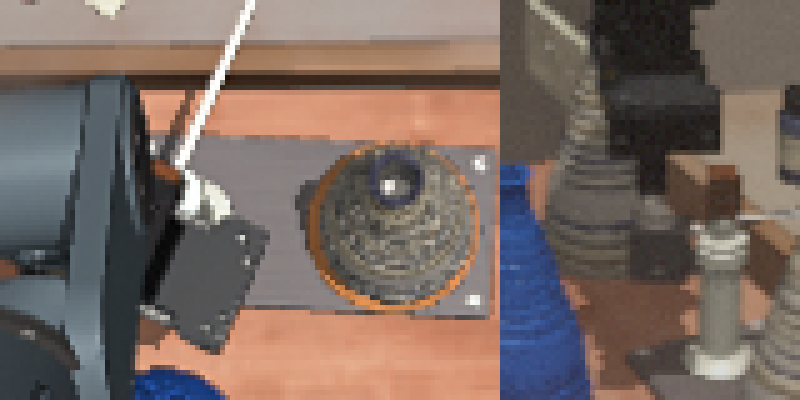

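The fingertips stand above the button at side-crop pixel (653,195), and the button is right beneath them at (655,205). I'll press down now.

Converted, 0.024 m / 0.75 = 0.032, 0.022 m / 0.75 = 0.0293.

Request:
{"name": "play_rows", "arguments": {
  "motion": [
    [[0, 0, 0.008, 0, 0, 0], [0, 0, 0.016, 0, 0, 0], [0, 0, 0.0213, 0, 0, 0], [0, 0, 0.0253, 0, 0, 0], [0, 0, 0.0293, 0, 0, 0], [0, 0, 0.032, 0, 0, 0], [0, 0, 0.032, 0, 0, 0]]
  ]
}}

```text
time_s: 3.6
position: [0.4315, 0.1434, 0.1505]
tcp_rot: [[-0.927, 0.376, 0.001], [0.376, 0.927, 0.0], [-0.001, 0.0, -1.0]]
force: [0.1, 0.4, -0.0]
opening: 0.003
grasp_force: 0.1
```

Converted, 0.003 m / 0.75 = 0.004, 0.001 m / 0.75 = 0.0013.

Request:
{"name": "play_rows", "arguments": {
  "motion": [
    [[0, 0, 0.0013, 0, 0, 0], [0, 0, 0.0027, 0, 0, 0], [0, 0, 0.004, 0, 0, 0], [0, 0, 0.004, 0, 0, 0]]
  ]
}}

```text
time_s: 3.93
position: [0.4315, 0.1434, 0.1497]
tcp_rot: [[-0.927, 0.376, 0.002], [0.376, 0.927, -0.0], [-0.002, 0.001, -1.0]]
force: [-3.1, -1.1, 21.3]
opening: 0.006
grasp_force: 10.6
```

```bash
python3 go.py .432 .141 .149 67.9
```

```text
shift mm [-1.3 -2.1  0.7] wz 0.02 cur yaw 67.92
3.9333 [0.43154143 0.14341923 0.14969124] [ 4.26187546e+00  2.59748713e+01  1.11138844e+02 -1.38705349e-02
  4.27853835e+01 -6.36456582e+01] [-3.09707267 -1.11378104 21.34668575]
```

Firm stop at 21 N with the fingertips at z = 0.1327, so the button is fully in. Retreating.

Converted, -0.085 m / 0.75 = -0.1133, -0.065 m / 0.75 = -0.0867.

Request:
{"name": "play_rows", "arguments": {
  "motion": [
    [[0, 0, -0.0133, 0, 0, 0], [0, 0, -0.0467, 0, 0, 0], [0, 0, -0.0867, 0, 0, 0], [0, 0, -0.1133, 0, 0, 0], [0, 0, -0.1133, 0, 0, 0]]
  ],
  "fingers": 0
}}

```text
time_s: 4.35
position: [0.4335, 0.1436, 0.236]
tcp_rot: [[-0.927, 0.376, 0.008], [0.376, 0.927, 0.001], [-0.007, 0.004, -1.0]]
force: [0.5, 0.3, -0.1]
opening: 0.005
grasp_force: 0.0
```

```bash
python3 go.py .4722 .1147 .235 67.9; python3 - <<'E'
from h import *
for n in('top','side'):
    c=cap(n)
    print(n,[ (r['confidence'],np.round(r['at'],4)) for o in('head_grip','button_top') for r in finder.recognise(n,o)[:2]])
b=cv2.resize(c['frame'][130:210,230:330],(750,600),interpolation=3);cv2.imwrite('pics/p2.png',b[:,:,::-1])
E
```

```text
shift mm [-46.8 -12.3   1.3] wz 0.02 cur yaw 67.92
4.35 [0.43347212 0.14364588 0.23602916] [ 4.26815775e+00  1.74366502e+01  1.05924269e+02 -3.21717205e-03
  5.61715469e+01 -6.36472743e+01] [ 0.47323449  0.31223042 -0.07455382]
top [(0.46, array([0.5394, 0.0895, 0.1352]))]
side [(0.5, array([0.4732, 0.1041, 0.1391])), (0.45, array([0.4593, 0.3018, 0.0884]))]
```

View pics/p2.png

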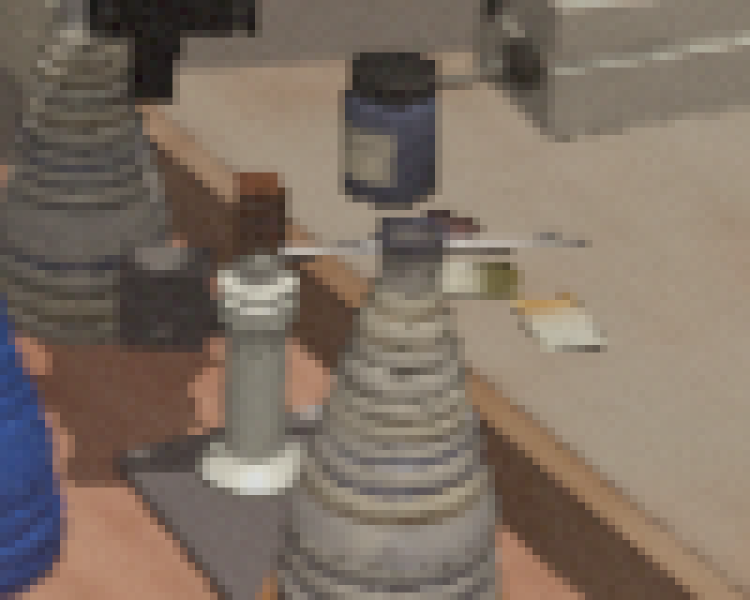

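The view shows the button lowered at (163,250), the grip upright at (262,210) and nothing shifted. I'll open the gripper and move over the grip.

Converted, -0.0475 m / 0.75 = -0.0633, -0.035 m / 0.75 = -0.0467.

Request:
{"name": "play_rows", "arguments": {
  "motion": [
    [[-0.02, -0.0053, 0, 0, 0, 0], [-0.0467, -0.012, 0, 0, 0, 0], [-0.0633, -0.0167, 0, 0, 0, 0], [-0.0633, -0.0167, 0, 0, 0, 0], [-0.0633, -0.0167, 0, 0, 0, 0]]
  ],
  "fingers": 0.06
}}

```text
time_s: 5.07
position: [0.4709, 0.1132, 0.232]
tcp_rot: [[-0.926, 0.378, -0.001], [0.378, 0.926, 0.0], [0.001, -0.0, -1.0]]
force: [-1.1, -0.4, -0.1]
opening: 0.3
grasp_force: 0.0
```

```bash
python3 go.py .4722 .1147 .163 67.9; python3 - <<'E'
from h import *
c=cap('side');s=bot.read_state();R=np.array(s['tcp_rot']);p=np.array(s['position'])
print('opening',s['opening'],'tips',proj(c,[p+R@[0,k,.017] for k in(-.03,0,.03)]))
b=cv2.resize(c['frame'][120:180,230:310],(800,600),interpolation=3);cv2.imwrite('pics/p3.png',b[:,:,::-1])
E
```

```text
shift mm [-0.7  1.9 69. ] wz -0.11 cur yaw 67.79
5.0667 [0.47089225 0.11323027 0.23196631] [ 2.62715734e-01  2.00880065e+01  1.02265363e+02  1.64265692e-02
  5.77229753e+01 -6.75366018e+01] [-1.10927129 -0.44712311 -0.07715953]
opening 0.34023183246276506 tips [[265.20929353 146.84112133]
 [264.10994207 143.11913411]
 [263.05106934 139.53376743]]
```

View pics/p3.png

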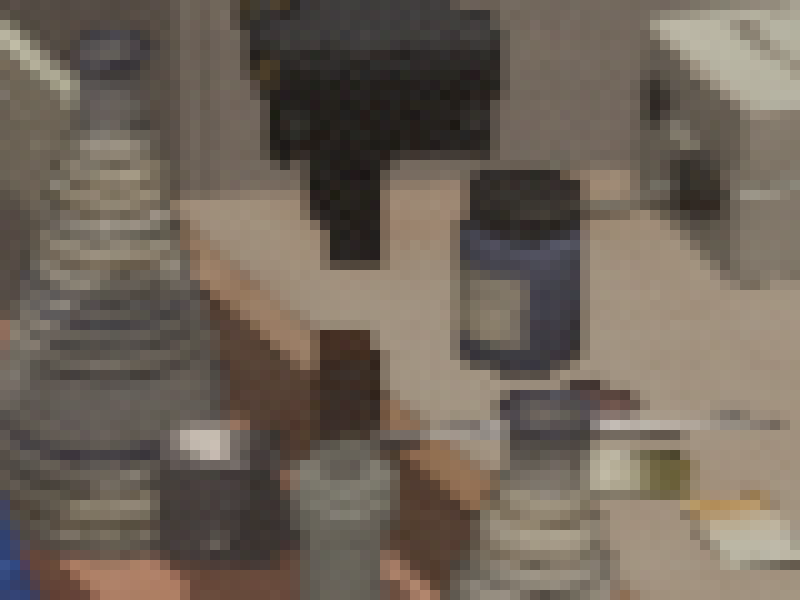

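The fingers are in line over the grip (crop 350,265 above 348,335). I'll let them open, then descend.

Converted, 0.07 m / 0.75 = 0.0933, 0.06 m / 0.75 = 0.08.

Request:
{"name": "play_rows", "arguments": {
  "motion": [
    [[0, 0.002, 0, 0, 0, 0], [0, 0.002, 0, 0, 0, 0], [0, 0.002, 0.02, 0, 0, 0], [0, 0.002, 0.04, 0, 0, 0], [0, 0.002, 0.06, 0, 0, 0], [0, 0.002, 0.08, 0, 0, 0], [0, 0.002, 0.0933, 0, 0, 0], [0, 0.002, 0.0933, 0, 0, 0]]
  ]
}}

```text
time_s: 5.78
position: [0.4691, 0.1157, 0.1609]
tcp_rot: [[-0.927, 0.376, -0.005], [0.376, 0.927, -0.0], [0.004, -0.002, -1.0]]
force: [0.8, -0.5, -0.5]
opening: 0.685
grasp_force: 0.0
```

Request:
{"name": "play_rows", "arguments": {
  "motion": [
    [[0, 0, 0, 0, 0, 0], [0, 0, 0, 0, 0, 0], [0, 0, 0, 0, 0, 0], [0, 0, 0, 0, 0, 0], [0, 0, 0, 0, 0, 0], [0, 0, 0, 0, 0, 0]]
  ],
  "fingers": 0.01
}}

```text
time_s: 6.28
position: [0.4712, 0.1153, 0.163]
tcp_rot: [[-0.927, 0.376, 0.001], [0.376, 0.927, 0.0], [-0.001, 0.0, -1.0]]
force: [-0.2, 0.1, 0.4]
opening: 0.319
grasp_force: 0.0
```

Request:
{"name": "play_rows", "arguments": {
  "motion": [
    [[0, 0, 0, 0, 0, 0], [0, 0, 0, 0, 0, 0], [0, 0, 0, 0, 0, 0], [0, 0, 0, 0, 0, 0]]
  ],
  "fingers": 0.01
}}

```text
time_s: 6.62
position: [0.4713, 0.1157, 0.1628]
tcp_rot: [[-0.926, 0.377, 0.001], [0.377, 0.926, 0.001], [-0.0, 0.001, -1.0]]
force: [-0.8, 3.7, 3.5]
opening: 0.249
grasp_force: 30.0
```

```bash
python3 go.py .4722 .1147 .263 67.9
```

```text
shift mm [  -1.3   -0.5 -100.2] wz -0.02 cur yaw 67.88
6.6167 [0.47129014 0.1157111  0.16283052] [ 5.45466255e-01  2.64221638e+01  1.06276773e+02  5.92739966e-02
  4.72560611e+01 -6.73754427e+01] [-0.83258351  3.66425931  3.50780726]
```

Grasped: opening 21.7 mm, 30 N. Pulling up to the first stop.

Request:
{"name": "play_rows", "arguments": {
  "motion": [
    [[0, 0, -0.0067, 0, 0, 0], [0, 0, -0.016, 0, 0, 0], [0, 0, -0.0253, 0, 0, 0], [0, 0, -0.0347, 0, 0, 0], [0, 0, -0.0427, 0, 0, 0], [0, 0, -0.0507, 0, 0, 0], [0, 0, -0.0587, 0, 0, 0], [0, 0, -0.064, 0, 0, 0]]
  ]
}}

```text
time_s: 7.28
position: [0.4712, 0.1156, 0.2115]
tcp_rot: [[-0.926, 0.376, 0.001], [0.376, 0.926, 0.001], [-0.001, 0.001, -1.0]]
force: [2.4, 4.4, -3.9]
opening: 0.251
grasp_force: 30.0
```

Converted, -0.044 m / 0.75 = -0.0587, -0.04 m / 0.75 = -0.0533.

Request:
{"name": "play_rows", "arguments": {
  "motion": [
    [[0, 0, -0.0053, 0, 0, 0], [0, 0, -0.0133, 0, 0, 0], [0, 0, -0.0213, 0, 0, 0], [0, 0, -0.0293, 0, 0, 0], [0, 0, -0.0373, 0, 0, 0], [0, 0, -0.0453, 0, 0, 0], [0, 0, -0.0533, 0, 0, 0], [0, 0, -0.0587, 0, 0, 0]]
  ]
}}

```text
time_s: 7.95
position: [0.4711, 0.1156, 0.2548]
tcp_rot: [[-0.926, 0.377, 0.001], [0.377, 0.926, 0.001], [-0.0, 0.001, -1.0]]
force: [3.5, 4.7, -6.8]
opening: 0.252
grasp_force: 30.0
```

```bash
python3 go.py .4722 .1147 .263 67.9
```

```text
shift mm [-1.4 -0.4 -8.2] wz -0.03 cur yaw 67.87
7.95 [0.47109177 0.11561694 0.25476532] [ 5.28134218e-01  1.82695200e+01  1.00658554e+02  6.12307076e-02
  6.10378368e+01 -6.73755347e+01] [ 3.45645268  4.66752731 -6.84258357]
```

Converted, -0.009 m / 0.75 = -0.012, 0.0005 m / 0.75 = 0.0007.

Request:
{"name": "play_rows", "arguments": {
  "motion": [
    [[-0.0003, 0.0007, -0.004, 0, 0, 0], [-0.0003, 0.0007, -0.008, 0, 0, 0], [-0.0003, 0.0007, -0.0107, 0, 0, 0], [-0.0003, 0.0007, -0.012, 0, 0, 0], [-0.0003, 0.0007, -0.012, 0, 0, 0]]
  ]
}}

```text
time_s: 8.37
position: [0.4712, 0.1157, 0.2631]
tcp_rot: [[-0.926, 0.376, -0.001], [0.376, 0.926, 0.0], [0.001, -0.0, -1.0]]
force: [2.4, 3.2, -7.9]
opening: 0.254
grasp_force: 30.0
```

Converted, -0.0012 m / 0.75 = -0.0016, -0.001 m / 0.75 = -0.0013.

Request:
{"name": "play_rows", "arguments": {
  "motion": [
    [[-0.0003, 0.0004, -0.0007, 0, 0, 0], [-0.0003, 0.0004, -0.0013, 0, 0, 0], [-0.0003, 0.0004, -0.0016, 0, 0, 0], [-0.0003, 0.0004, -0.0016, 0, 0, 0]]
  ]
}}

```text
time_s: 8.7
position: [0.4711, 0.1157, 0.2634]
tcp_rot: [[-0.926, 0.376, -0.002], [0.376, 0.926, -0.0], [0.002, -0.001, -1.0]]
force: [5.0, 3.8, -15.8]
opening: 0.251
grasp_force: 30.0
```

Hard stop at +100.6 mm with 16 N: the second stop. I'll swing clockwise while watching the side force.

Converted, 20 degrees / 180 = 0.1111.

Request:
{"name": "play_rows", "arguments": {
  "motion": [
    [[0, 0, 0, 0, 0, 0.0111], [0, 0, 0, 0, 0, 0.0278], [0, 0, 0, 0, 0, 0.0444], [0, 0, 0, 0, 0, 0.0611], [0, 0, 0, 0, 0, 0.0778], [0, 0, 0, 0, 0, 0.0944], [0, 0, 0, 0, 0, 0.1056], [0, 0, 0, 0, 0, 0.1111]]
  ]
}}

```text
time_s: 9.37
position: [0.4714, 0.1161, 0.2634]
tcp_rot: [[-0.741, 0.672, -0.001], [0.672, 0.741, 0.001], [0.001, -0.0, -1.0]]
force: [4.4, 5.0, -16.3]
opening: 0.251
grasp_force: 30.0
```

```bash
cat > st.py <<'E'
from h import *
s=bot.read_state();R=np.array(s['tcp_rot']);print(s['time_s'],np.round(s['position'],4),'yaw',np.degrees(np.arctan2(R[1,1],R[0,1])),'F',np.round(s['force'],1),'Ftool',(R.T@s['force']).round(1),'M',np.round(s['moment'],2),s['grasp_force'],s['joint_positions'][5])
E
python3 st.py
```

```text
9.3667 [0.4714 0.1161 0.2634] yaw 47.80196882957992 F [  4.4   5.  -16.3] Ftool [ 0.1  6.7 16.3] M [ 0.83 -0.94 -0.01] 29.99675595201552 -47.22611508212962
```

Converted, 0.0003 m / 0.75 = 0.0004, 0.0002 m / 0.75 = 0.0003, 23 degrees / 180 = 0.1278.

Request:
{"name": "play_rows", "arguments": {
  "motion": [
    [[0, 0.0003, 0, 0, 0, 0.0167], [0, 0.0004, 0, 0, 0, 0.0333], [0, 0.0004, 0, 0, 0, 0.05], [0, 0.0004, 0, 0, 0, 0.0667], [0, 0.0004, 0, 0, 0, 0.0833], [0, 0.0004, 0, 0, 0, 0.1], [0, 0.0004, 0, 0, 0, 0.1167], [0, 0.0004, 0, 0, 0, 0.1278]]
  ]
}}

```text
time_s: 10.03
position: [0.4719, 0.1165, 0.2634]
tcp_rot: [[-0.419, 0.908, -0.001], [0.908, 0.419, 0.001], [0.001, -0.0, -1.0]]
force: [6.3, 5.5, -17.0]
opening: 0.25
grasp_force: 30.0
```

```bash
python3 st.py
```

```text
10.0333 [0.4719 0.1165 0.2634] yaw 24.749887688880495 F [  6.3   5.5 -17. ] Ftool [ 2.4  8.1 17. ] M [ 0.86 -1.07  0.05] 29.99595583998598 -24.151293861484096
```

Converted, 0.0005 m / 0.75 = 0.0007, 0.0004 m / 0.75 = 0.0005, 23 degrees / 180 = 0.1278.

Request:
{"name": "play_rows", "arguments": {
  "motion": [
    [[0, 0.0003, 0, 0, 0, 0.0167], [0, 0.0005, 0, 0, 0, 0.0333], [0, 0.0007, 0, 0, 0, 0.05], [0, 0.0007, 0, 0, 0, 0.0667], [0, 0.0007, 0, 0, 0, 0.0833], [0, 0.0007, 0, 0, 0, 0.1], [0, 0.0007, 0, 0, 0, 0.1167], [0, 0.0007, 0, 0, 0, 0.1278]]
  ]
}}

```text
time_s: 10.7
position: [0.4725, 0.1167, 0.2634]
tcp_rot: [[-0.031, 1.0, -0.0], [1.0, 0.031, 0.001], [0.001, -0.0, -1.0]]
force: [6.2, 5.8, -17.1]
opening: 0.251
grasp_force: 30.0
```

```bash
python3 st.py; python3 - <<'E'
from h import *
t=cap('top')['frame'][125:195,220:290];s=cap('side')['frame'][135:195,245:305]
cv2.imwrite('pics/p4.png',np.hstack([cv2.resize(t,(400,400),interpolation=3),cv2.resize(s,(400,400),interpolation=3)])[:,:,::-1])
E
```

```text
10.7 [0.4725 0.1167 0.2634] yaw 1.7531323996881807 F [  6.2   5.8 -17.1] Ftool [ 5.5  6.4 17.1] M [ 0.81 -1.09 -0.  ] 29.99589483719319 -1.1290782374882407
```

View pics/p4.png

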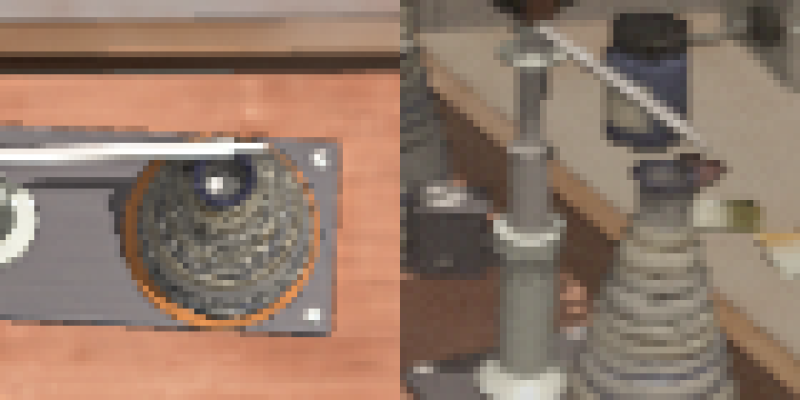

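```bash
python3 - <<'E'
from h import *
T=cap('top');S=cap('side')
t=lambda x,y:(220+(x+.5)/5.714-.5,125+(y+.5)/5.714-.5)
s=lambda x,y:(245+(x-400+.5)/6.667-.5,135+(y+.5)/6.667-.5)
Z=.2315
tip=onz(T,t(268,147),Z);a=onz(T,t(0,156),Z);m=onz(T,t(216,180),.218)
print('top tip',tip,'base',a,'mouth',m,'dir',np.degrees(np.arctan2(tip[1]-a[1],tip[0]-a[0])))
ts=onz(S,s(705,145),Z);ms=onz(S,s(664,166),.218);print('side tip',ts,'mouth',ms,'base',onz(S,s(545,33),Z))
ax=np.array([.4722,.1150])
for q,w in((tip,m),(ts,ms)):
    f=lambda p:np.degrees(np.arctan2(p[1]-ax[1],p[0]-ax[0]))
    print('ptr',f(q),'mouth',f(w),'len',np.hypot(*(q[:2]-ax)))
for n in('top','side'):print([(r['confidence'],np.round(r['at'],4)) for r in finder.recognise(n,'pointer_tip')[:2]])
E
```

```text
top tip [ 0.47855325 -0.05195157  0.2315    ] base [0.47499478 0.08442649 0.2315    ] mouth [ 0.46397358 -0.02527647  0.218     ] dir -88.50533705941598
side tip [ 0.4789777  -0.04128515  0.2315    ] mouth [ 0.46405531 -0.02903636  0.218     ] base [0.47369034 0.10520137 0.2315    ]
ptr -87.82069104036655 mouth -93.35623038995112 len 0.16707241334083486
ptr -87.51677832520357 mouth -93.2364056256381 len 0.1564320485539361
[(0.53, array([0.4715, 0.0254, 0.241 ]))]
[(0.64, array([0.4705, 0.1031, 0.236 ]))]
```

Converted, 0.0003 m / 0.75 = 0.0004, 5.4 degrees / 180 = 0.03.

Request:
{"name": "play_rows", "arguments": {
  "motion": [
    [[0, 0.0004, 0, 0, 0, 0.0111], [0, 0.0004, 0, 0, 0, 0.0222], [0, 0.0004, 0, 0, 0, 0.03], [0, 0.0004, 0, 0, 0, 0.03], [0, 0.0004, 0, 0, 0, 0.03], [0, 0.0004, 0, 0, 0, 0.03]]
  ]
}}

```text
time_s: 11.5
position: [0.4727, 0.1167, 0.2635]
tcp_rot: [[0.062, 0.998, -0.001], [0.998, -0.062, 0.001], [0.001, -0.001, -1.0]]
force: [4.7, 5.0, -16.4]
opening: 0.251
grasp_force: 30.0
```

```bash
python3 st.py; python3 - <<'E'
from h import *
t=cap('top')['frame'][125:195,220:290];s=cap('side')['frame'][135:195,245:305]
cv2.imwrite('pics/p5.png',np.hstack([cv2.resize(t,(400,400),interpolation=3),cv2.resize(s,(400,400),interpolation=3)])[:,:,::-1])
E
```

```text
11.5 [0.4727 0.1167 0.2635] yaw -3.527504417747419 F [  4.7   5.  -16.4] Ftool [ 5.3  4.4 16.4] M [ 0.86 -0.99 -0.04] 29.996905240695924 4.149249126682524
```

View pics/p5.png

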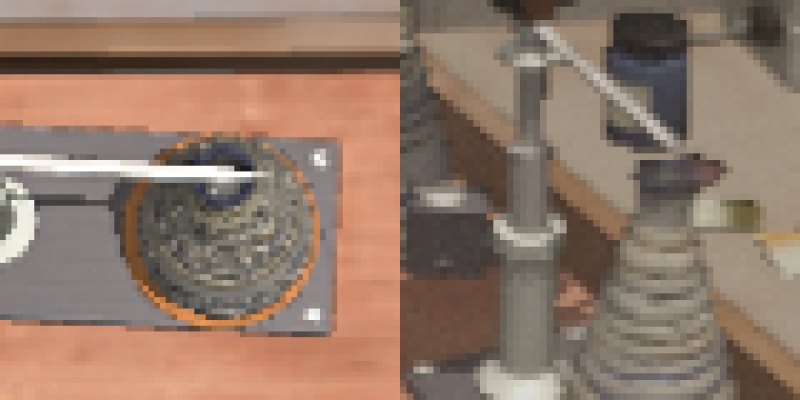

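```bash
python3 - <<'E'
from h import *
T=cap('top');S=cap('side')
t=lambda x,y:(220+(x+.5)/5.714-.5,125+(y+.5)/5.714-.5)
s=lambda x,y:(245+(x-400+.5)/6.667-.5,135+(y+.5)/6.667-.5)
Z=.2315
for n,a,b,ms in(('top',onz(T,t(270,175),Z),onz(T,t(0,159),Z),[onz(T,t(216,180),.218),onz(T,t(219,178),.218)]),('side',onz(S,s(687,152),Z),onz(S,s(545,32),Z),[onz(S,s(664,166),.218)])):
    for m in ms+[np.array([.4650,-.029,0])]:
        f=(m[1]-b[1])/(a[1]-b[1]);print(n,'ptr x at mouth',(b+f*(a-b))[0],'mouth',m[:2],'tip',a[:2])
fr=T['frame'].astype(int);fs=S['frame'].astype(int)
c=finder.outline_of('top','pot_mouth')
for r in c[:2]:
    v,u=np.nonzero(r['pixels']);print(r['confidence'],u.min(),u.max(),v.min(),v.max())
E
```

```text
top ptr x at mouth 0.4660424388344971 mouth [ 0.46397358 -0.02527647] tip [ 0.46417854 -0.05288303]
top ptr x at mouth 0.4659382673990696 mouth [ 0.465001   -0.02681937] tip [ 0.46417854 -0.05288303]
top ptr x at mouth 0.4657910387151479 mouth [ 0.465 -0.029] tip [ 0.46417854 -0.05288303]
side ptr x at mouth 0.46802157415883394 mouth [ 0.46405531 -0.02903636] tip [ 0.46735512 -0.04339003]
side ptr x at mouth 0.46802326218811935 mouth [ 0.465 -0.029] tip [ 0.46735512 -0.04339003]
0.8 200 229 194 223
0.77 244 273 149 179
```

The pointer lies over the mouth (top crop 217,173) but still about 1.5 mm short of its middle. A last nudge.

Converted, 0.6 degrees / 180 = 0.0033.

Request:
{"name": "play_rows", "arguments": {
  "motion": [
    [[0, 0, 0, 0, 0, 0.0017], [0, 0, 0, 0, 0, 0.0033], [0, 0, 0, 0, 0, 0.0033], [0, 0, 0, 0, 0, 0.0033], [0, 0, 0, 0, 0, 0.0033], [0, 0, 0, 0, 0, 0.0033]]
  ]
}}

```text
time_s: 12.25
position: [0.4727, 0.1167, 0.2635]
tcp_rot: [[0.072, 0.997, -0.001], [0.997, -0.072, 0.001], [0.001, -0.001, -1.0]]
force: [5.6, 5.1, -16.4]
opening: 0.253
grasp_force: 30.0
```

```bash
python3 st.py; python3 -c "
from rig import bot
print(bot.hand_in())"
```

```text
12.25 [0.4727 0.1167 0.2635] yaw -4.122790079033197 F [  5.6   5.1 -16.4] Ftool [ 5.5  5.2 16.4] M [ 0.77 -0.97  0.07] 29.99685225309804 4.745704126381809
the job is handed in; nothing more can be done
None
```

Job handed in at 12.25 s, no verdict returned: button fully in, column held at its second stop (+100 mm, 16 N pull), and pointer across the bottle's mouth, by my estimate within about 2 mm of its middle (not re-imaged after the last 0.6° nudge).

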